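# Load the vacuum filter and snap its cover on

## Task

Slide the steel filter element upright into the bored neck of the filter housing until it is fully home, then put the bell-shaped cover over it and press it straight down until the three spring clips snap over its flange and it sits on the housing's shoulder. Keep pressing the cover down firmly and finish like that, fingers still on it and pushing; do not let go. Leave the wax tree, the pocket scale and the screwdriver where they are.

Things in the scene. Friction and masses are not known exactly. Their poses are not given: they have to be found in the camera images.
- mouth (a point): Centre of the open top of the filter housing's neck, 50 mm above the bench; z is up along the bore. The bore is 32 mm in diameter, its floor 38 mm below this point. The neck is 40 mm in outer diameter, its top 4 mm tapering to 37 mm, and rises 12 mm from the housing's flat shoulder (68 mm diameter), which is 38 mm above the bench.
- clip0 (a joint): First spring clip: 0 at rest, up to 0.008 m pushed outwards. Moving down, the cover's flange meets the three noses about 12 mm above its seat and pushes them out 3 mm; they snap back over it in the last 4 mm. The push needed peaks at about 10 to 15 N, then drops suddenly and the clips even draw the cover down (up to 15 N) until it meets the shoulder.
- clip1 (a joint): second spring clip, like the first
- clip2 (a joint): third spring clip, like the first
- element_mid (a point): Centre of the filter element, half-way up: rigid steel cylinder with dark rings and white end bands, 30 mm diameter, 74 mm tall, about 80 g, standing upright, z along it; foot chamfered to 22 mm. Fully home on the bore's floor this point is 1 mm below the neck's top and 36 mm of it still stands out, so grip it by its uppermost 30 mm.
- cover_mid (a point): Centre of the cover, half-way up, 43.5 mm above its rim: a round grey plastic bell standing open side down, 87 mm tall in all, about 100 g, z up its axis. On top is a black grip knob, 24 mm diameter, 30 mm tall. Seated with its rim on the housing's shoulder, this point is 31.5 mm above the neck's open top.
- cover: The same cover; origin at the centre of its rim (underside). Flange at the bottom 66 mm diameter and 5 mm thick; bell 52 mm outer, 44 mm inner diameter, 57 mm tall, cavity 52 mm deep; above it the knob, from 57 to 87 mm.
- housing: The filter housing, fixed to the bench: dark steel foot plate 100 x 100 x 8 mm, round aluminium body 68 mm across, neck, and three upright spring-steel clips round it, 35 to 41 mm from the axis, up to 52 mm above the bench, nose tips 30 mm from the axis and 47 mm up. A brass pipe stub points to its -x. Origin: centre of the underside of the foot plate.
- wax_tree: bystander: pink wax tree on a black rubber base, 76 mm base diameter, 160 mm tall; origin under the base
- scale: bystander: flat black pocket scale with a steel pan, 75 x 125 x 20 mm; origin under its centre
- screwdriver: bystander: screwdriver lying on the bench beyond the housing, 180 mm long, handle to its -x; origin under it
There are look-alikes about, which are no part of the job. Leave any pink or purple look-alike of the cover alone. What is shaped like the housing but orange or purple is not meant.

How it is judged:
On the way, in this order (a step that is already met when the one before it is completed fails the run):
1. the element stands fully home in the bore (z of element_mid in the frame of mouth below 0.001 m and horizontal distance between element_mid and mouth below 0.004 m and angle between the z axis of element_mid and the z axis of mouth, either way round below 0.08 rad), for 0.2 s.
2. the clips have snapped back over the flange of the seated cover (z of cover_mid in the frame of mouth below 0.0335 m and horizontal distance between cover_mid and mouth below 0.004 m and value of joint each of clip0, clip1, clip2 below 0.001 m), for 0.1 s.
At the end, for the whole second after the job is handed in: Element home in the bore (within 2 mm of its floor, 4 mm of its axis); cover seated (within 2 mm of the shoulder, 4 mm of the axis, upright within 0.06 rad), all clips back (under 1 mm); the fingers (over 3 N) keep the cover pressed on the housing with over 4 N through the last second (all of step 2 and z of element_mid in the frame of mouth below 0.001 m and horizontal distance between element_mid and mouth below 0.004 m and angle between the z axis of cover_mid and the z axis of mouth, either way round below 0.06 rad and contact force between cover and housing above 4 N and contact force between the fingers and cover above 3 N); the arm keeps its last pose, push and grip.
It fails at once if the wax tree was moved or tipped (distance of wax_tree from where it was at the start of the episode above 0.02 m or angle between wax_tree's own z axis and vertical above 0.5 rad).
It fails at once if the scale was moved (distance of scale from where it was at the start of the episode above 0.02 m).
It fails at once if the screwdriver was moved (distance of screwdriver from where it was at the start of the episode above 0.03 m).
It also fails if it takes over 72 s, if anything falls off the work surface, if the arm or the gripper's body presses on something with over 40 N, if the wrist force passes 120 N, or if a joint passes its speed limit or range.

## Robot

A 7-joint arm with a two-finger parallel gripper is mounted at the origin on the work surface. World frame = base frame: x ahead of the robot, y to its left, z up, the work surface at z = 0. Lengths are in m, angles in rad, forces in N, time in s.
With the tool pointing down it reaches from about 0.425 to 0.925 m from the base axis. Payload 6.8 kg.
Tool frame: the origin (TCP) lies on the mounting face of the last link; the fingertips stand 173 mm ahead of it and the grasp point (between the pads) lies 155 mm ahead of it; y points along the fingers, x is the direction in which the jaws open and shut, and the axes are right-handed (so a half turn about y gives the same grasp; the last joint's range is limited). The gripper opens to 85 mm and grips with 20 to 120 N. Pads are 22 mm wide; open, the fingers measure 114 mm over their backs; the gripper's body (76 mm by 85 mm) begins 54 mm behind the grasp point. The pads swing forward as they close: fully open they stand 13 mm farther back than shut.
Start: joints at [1.032, 0.477, 0.022, 1.555, -0.011, 1.109, -0.083], TCP at [0.282, -0.613, 0.405] pointing down, gripper open.
Joint ranges: [-2.96, 2.96], [-0.34, 2.1], [-1.41, 1.46], [0.24, 2.44], [-1.37, 4.51], [0.17, 1.92], [-2.96, 2.96]. Speed limits (rad/s): [2.39, 2.39, 3.14, 3.14, 3.14, 3.14, 3.14].

## Interface

Orientations are given as a rotation vector (axis times angle).
In Python, from bench import r gives the robot as it stands.
- The arm moves only by the tool step_arm, never from a script. Its arguments are lists of equal length, an entry for each row: "xyz": the shift along the tool's x, y, z scaled (see below), a list of three; "rotation": the turn, a rotation vector about the tool's x, y, z scaled (see below), a list of three. A call has 1 to 20 rows; each row is the pose to reach, as a shift and turn from the pose measured when the call began, along the tool's axes at that moment; what a row does not reach only later rows make up. The controller multiplies each number of a shift by 30 cm and each number of a turn by 90 degrees. A row lasts 1/8 s, in which the tool goes at most 62.5 mm and 10.7 degrees, less where a joint would pass 70% of its speed; a pose out of reach is approached as far as the arm can. A call with a number of a shift or a turn outside -1 to 1 is refused whole. A call with a gripper value outside its range is refused whole. "grip" is the closure, from 0 (fully open) to 1 (shut), set as the call begins (left out, the last holds). The fingers move at their own pace and stop on an object; "force" is the grip in N (left out, the last holds). Time passes only in rows, so rows that repeat a pose let the fingers close. It gives the time, the measured TCP pose, the force and the opening at its end, in the units of the state.
- r.get_obs(): the state, without advancing time (a new reading comes with each control period).
- r.grab_frame(name): name is "scene" or "top"; returns a dict with "pixels" (480x640x3 uint8, red, green, blue), "fx", "fy", "cx", "cy" (pixels), "position" and "attitude" of the camera in the world. Camera axes: x right, y down, z forward; pixel columns grow to the right and rows downward; lengths in m; the calibration is good to about 2 mm. A picture is of the moment at which its call begins. There is no depth.
- r.hand_in(): hands the job in, once; it reports no verdict.
The state is a dict: "clock": time; "joints": joint angles; "qvel": joint speeds; "tau": joint torques, N m; "tcp_pos": TCP position; "orientation": TCP orientation; "contact_force": force on the tool from outside, world axes, zero at the start; "moment": the same for the moment, N m; "grip_width": finger opening in m.
Only numpy, scipy, OpenCV 4.12 (cv2) and the standard library are available. Lean on these libraries where they do the work, as an engineer would, in place of code of your own. Each camera call takes 0.05 s, during which the arm holds its last target.

## Working session

There is one attempt and no reset: what is moved stays moved. The work goes in short steps, Python scripts to look and compute and a tool call to move; the robot and the scene stay as the last step left them, time stands still between calls to the robot, and variables do not carry over. Pictures are saved under pics/ and viewed, and the job is handed in when it is done.

Besides the shell and the picture viewer there is one more tool, called after "Call:" as name(argument=value, ...) on one line, values as JSON. step_arm: Moves the arm, as the interface text tells. Its arguments: {"type":"object","properties":{"xyz":{"type":"array"},"rotation":{"type":"array"},"grip":{"type":"number"},"force":{"type":"number"}},"required":["xyz","rotation"]}

```bash
mkdir -p pics; ls
cat > h.py <<'E'
from bench import r
import numpy as np, cv2
from scipy.spatial.transform import Rotation as R
def cam(n):
    f=r.grab_frame(n); return f
def save(f,name,crop=None,s=1):
    im=cv2.cvtColor(f["pixels"],cv2.COLOR_RGB2BGR)
    if crop: 
        a,b,c,d=crop; im=im[b:d,a:c]
    if s!=1: im=cv2.resize(im,None,fx=s,fy=s,interpolation=cv2.INTER_CUBIC)
    cv2.imwrite("pics/"+name,im)
def rot(f):
    a=np.array(f["attitude"],float)
    if a.shape==(3,3): return a
    if a.size==3: return R.from_rotvec(a).as_matrix()
    return R.from_quat(a).as_matrix()
def pix(f,u,v,z):
    d=rot(f)@np.array([(u-f["cx"])/f["fx"],(v-f["cy"])/f["fy"],1]); p=np.array(f["position"],float)
    return p+d*(z-p[2])/d[2]
def proj(f,P):
    q=rot(f).T@(np.array(P)-np.array(f["position"])); return f["cx"]+f["fx"]*q[0]/q[2],f["cy"]+f["fy"]*q[1]/q[2]
E
python3 - <<'E'
from h import *
for n in ("scene","top"):
    f=cam(n); save(f,n+"0.png"); print({k:v for k,v in f.items() if k!="pixels"})
    np.save(n+"0.npy",f,allow_pickle=True)
print(r.get_obs())
E
```

```text
pics
{'fx': 482.47801750814176, 'fy': 482.47801750814176, 'cx': 324.09640939153473, 'cy': 243.93728271543347, 'position': array([1.13200267, 0.56833386, 0.79729081]), 'attitude': array([-0.99985242, -2.43977581,  1.0667084 ])}
{'fx': 451.0502290190602, 'fy': 451.0502290190602, 'cx': 321.09103195508595, 'cy': 239.55964568070513, 'position': array([0.31499666, 0.00780147, 1.05680602]), 'attitude': array([-2.09292532,  2.11452828, -0.24589203])}
{'clock': 0.1, 'joints': array([ 1.03192347,  0.47772511,  0.02235375,  1.55629258, -0.01152294,
        1.10930601, -0.08310392]), 'qvel': array([-9.10825754e-05, -1.37145891e-03, -9.45777549e-04, -2.37067482e-03,
        6.05285220e-04,  3.41826520e-04, -6.26956714e-04]), 'tau': array([ 3.31565017e-03, -5.97767115e+01,  1.61304463e+00, -2.81959069e+01,
        1.27802684e-02,  4.97528687e-03, -1.02337424e-06]), 'tcp_pos': array([ 0.28177466, -0.61312305,  0.40384311]), 'orientation': array([-1.38193499,  0.88736337, -0.88506233]), 'contact_force': array([ 0.35591297, -0.10322112, -1.0931347 ]), 'moment': array([ 0.02665784, -0.01661809,  0.00703706]), 'grip_width': 0.08517673668287178}
```

```bash
ls pics
```

```text
scene0.png
top0.png
```

View pics/scene0.png

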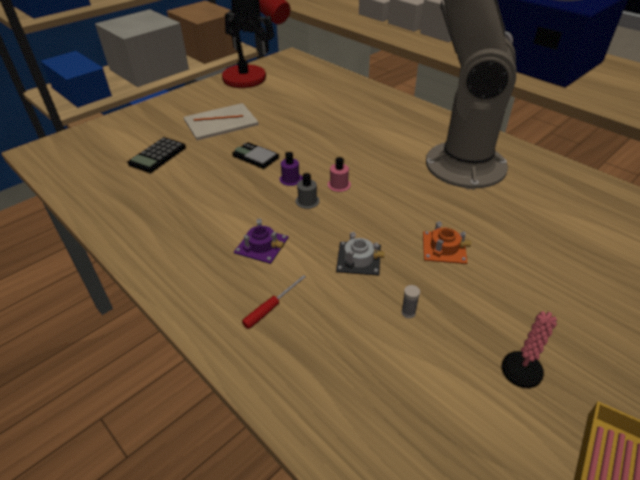

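View pics/top0.png

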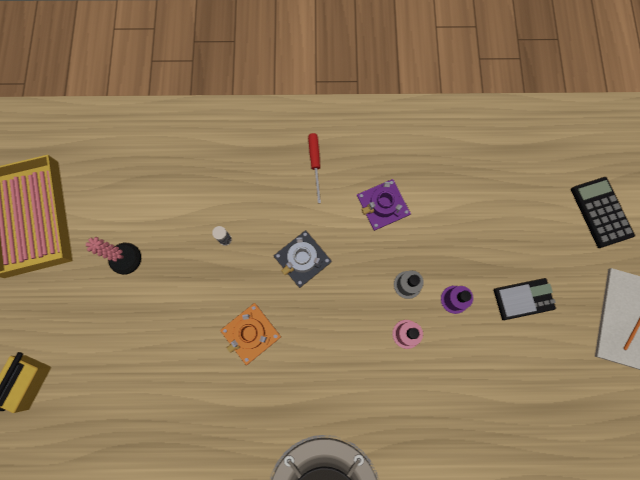

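Run:
```python
from h import *
o=r.get_obs(); print(R.from_rotvec(o["orientation"]).as_matrix().round(3))
```

```text
[[ 0.418 -0.001  0.909]
 [-0.909  0.001  0.418]
 [-0.002 -1.    -0.   ]]
```

Run:
```python
from h import *
s=np.load("scene0.npy",allow_pickle=True).item();t=np.load("top0.npy",allow_pickle=True).item()
save(t,"t_a.png",(200,210,340,300),5.5)
save(t,"t_b.png",(360,240,480,340),6)
save(s,"s_a.png",(320,220,440,330),5.4)
save(s,"s_b.png",(260,140,360,215),7)
```

```text
(no output)
```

View pics/t_a.png

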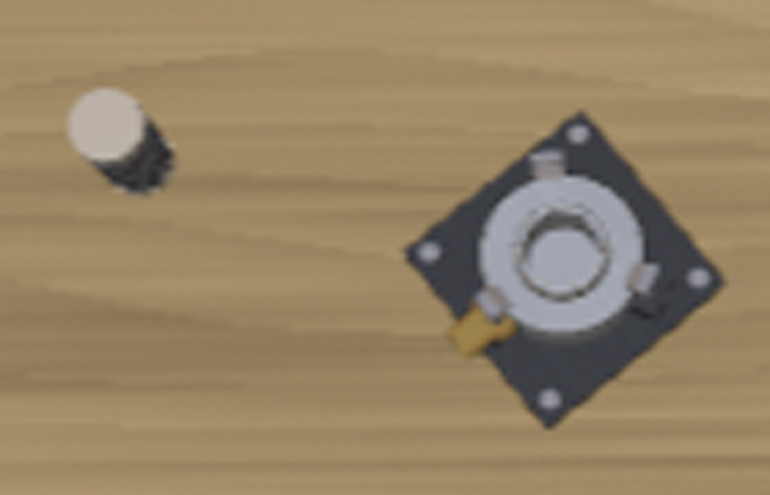

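View pics/t_b.png

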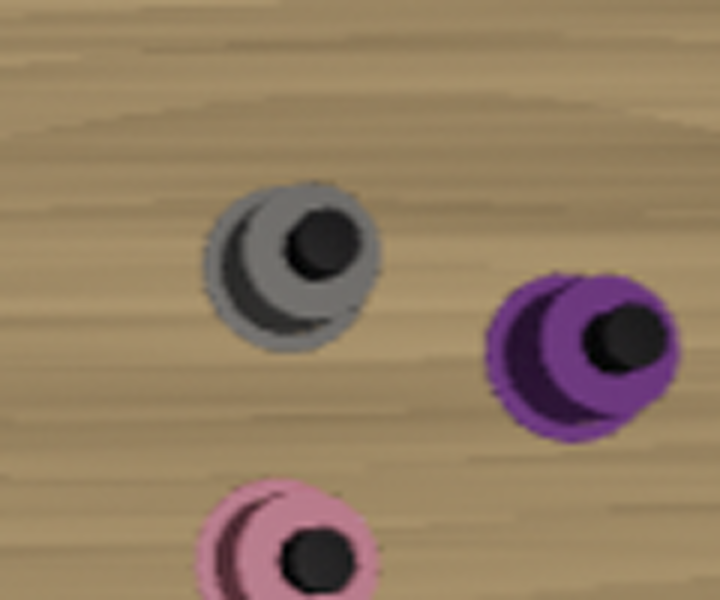

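View pics/s_a.png

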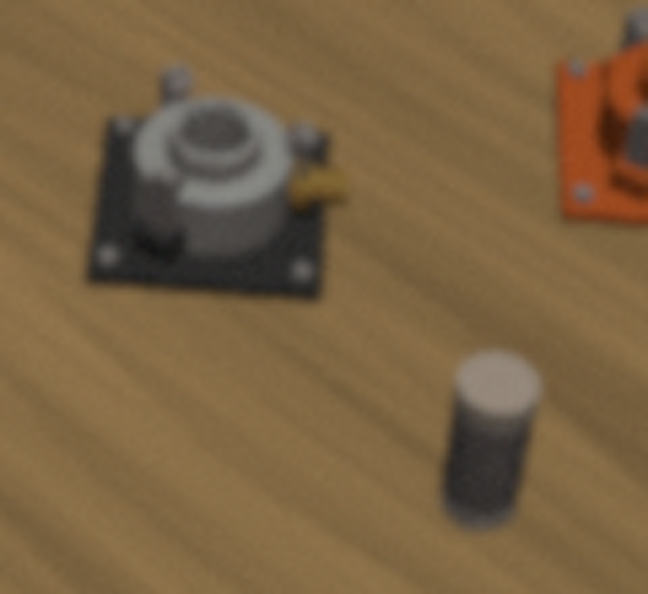

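View pics/s_b.png

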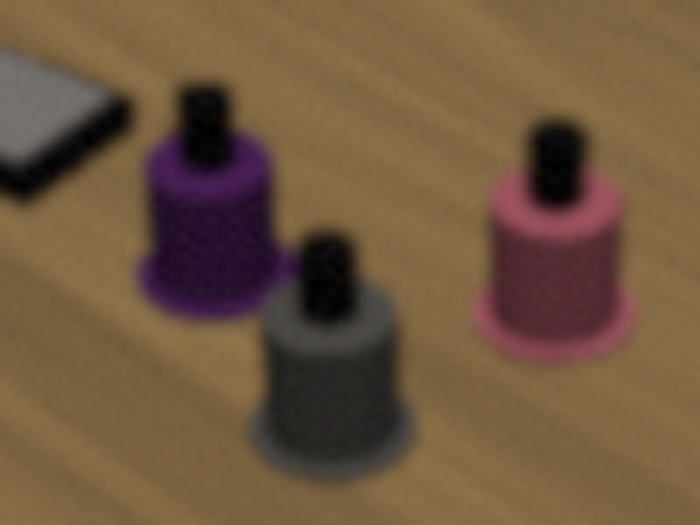

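Run:
```python
from h import *
s=np.load("scene0.npy",allow_pickle=True).item();t=np.load("top0.npy",allow_pickle=True).item()
T=lambda x,y:(x/5.5+200-.4,y/5.5+210-.4); T2=lambda x,y:(x/6+360-.4,y/6+240-.4)
S=lambda x,y:(x/5.4+320-.4,y/5.4+220-.4); S2=lambda x,y:(x/7+260-.4,y/7+140-.4)
def p(n,f,uv,z): print(n,pix(f,*uv,z).round(4))
p("el top",t,T(106,125),.074); p("el scene",s,S(497,384),.074)
p("shoulder",t,T(562,254),.038);p("foot",t,T(564,269),.008);p("neck",t,T(562,253),.05);p("neck s",s,S(215,137),.05)
c=[(578,112),(405,252),(550,430),(725,282)]
for q in c:p("corner",t,T(*q),.008)
for q in [(112,120),(330,138),(320,298),(88,283)]:p("corner s",s,S(*q),.008)
p("rim",t,T2(289,268),.003);p("knob",t,T2(327,240),.087);p("knob s",s,S2(327,245),.087);p("rim s",s,S2(332,430),.003)
p("clipt",t,T(548,160),.052);p("clip2",t,T(645,277),.052);p("clip3",t,T(492,302),.052);p("stub",t,T(470,335),.02)
# overlay check
```

```text
el top [0.5609 0.2299 0.074 ]
el scene [0.5633 0.2298 0.074 ]
shoulder [0.5125 0.0454 0.038 ]
foot [0.5117 0.0457 0.008 ]
neck [0.5106 0.045  0.05  ]
neck s [0.5189 0.0497 0.05  ]
corner [0.5812 0.0395 0.008 ]
corner [0.5198 0.1141 0.008 ]
corner [0.4425 0.0517 0.008 ]
corner [ 0.5054 -0.0234  0.008 ]
corner s [ 0.5088 -0.0194  0.008 ]
corner s [0.4488 0.0569 0.008 ]
corner s [0.5258 0.1177 0.008 ]
corner s [0.5882 0.0437 0.008 ]
rim [ 0.4488 -0.2018  0.003 ]
knob [ 0.4481 -0.1994  0.087 ]
knob s [ 0.451  -0.1987  0.087 ]
rim s [ 0.4526 -0.1981  0.003 ]
clipt [0.5496 0.0507 0.052 ]
clip2 [0.4998 0.0108 0.052 ]
clip3 [0.49   0.0737 0.052 ]
stub [0.4815 0.085  0.02  ]
```

```bash
cat >> h.py <<'E'
def rel(*P):
    """TCP targets -> tool units"""
    o=r.get_obs(); M=R.from_rotvec(o["orientation"]).as_matrix()
    print("clk",round(o["clock"],2),"tcp",np.round(o["tcp_pos"],4),"F",np.round(o["contact_force"],1),"w",round(o["grip_width"],4),"j",np.round(o["joints"],2))
    print("axes x",M[:,0].round(3),"y",M[:,1].round(3),"z",M[:,2].round(3))
    up=np.array([0,-1,0.])  # tool y should be world -z
    e=np.cross(M[:,1],[0,0,-1]); print("level rot units",(M.T@e/(np.pi/2)).round(4))
    for p in P: print(p,(M.T@(np.array(p)-o["tcp_pos"])/.3).round(4))
E
python3 -c "
from h import *
rel((.43,-.40,.40),(.5,-.2,.4),(.53,-.05,.4),(.562,.23,.4))"
```

```text
clk 0.1 tcp [ 0.2818 -0.6131  0.4038] F [ 0.4 -0.1 -1.1] w 0.0852 j [ 1.03  0.48  0.02  1.56 -0.01  1.11 -0.08]
axes x [ 0.418 -0.909 -0.002] y [-0.001  0.001 -1.   ] z [ 0.909  0.418 -0.   ]
level rot units [ 0.0001  0.     -0.001 ]
(0.43, -0.4, 0.4) [-0.4392  0.0134  0.7456]
(0.5, -0.2, 0.4) [-0.9475  0.0142  1.236 ]
(0.53, -0.05, 0.4) [-1.3601  0.0148  1.5356]
(0.562, 0.23, 0.4) [-2.1636  0.0161  2.0223]
```

Call:
step_arm(xyz=[[-0.09, 0, 0.15], [-0.18, 0, 0.3], [-0.27, 0, 0.45], [-0.36, 0, 0.6], [-0.45, 0, 0.75], [-0.52, 0, 0.82], [-0.6, 0, 0.9], [-0.68, 0, 0.96], [-0.75, 0, 1.0]], rotation=[[0, 0, 0], [0, 0, 0], [0, 0, 0], [0, 0, 0], [0, 0, 0], [0, 0, 0], [0, 0, 0], [0, 0, 0], [0, 0, 0]], grip=0)

```text
clock: 1.23
tcp_pos: [0.4607, -0.2819, 0.4038]
orientation: [-1.382, 0.887, -0.883]
contact_force: [0.4, -0.3, -0.1]
grip_width: 0.0853
```

```bash
python3 -c "
from h import *
rel((.53,-.05,.36),(.56,.23,.36))"
```

```text
clk 1.23 tcp [ 0.4607 -0.2819  0.4038] F [ 0.4 -0.3 -0.1] w 0.0853 j [ 0.54  0.26 -0.12  1.87  0.04  1.01 -0.74]
axes x [ 0.419 -0.908 -0.002] y [-0.001  0.002 -1.   ] z [ 0.908  0.419 -0.   ]
level rot units [ 0.0002  0.     -0.0015]
(0.53, -0.05, 0.36) [-0.6048  0.1473  0.5335]
(0.56, 0.23, 0.36) [-1.4105  0.149   1.0151]
```

Call:
step_arm(xyz=[[-0.12, 0.03, 0.11], [-0.24, 0.06, 0.22], [-0.36, 0.1, 0.33], [-0.48, 0.14, 0.43], [-0.6, 0.15, 0.53], [-0.7, 0.15, 0.59], [-0.8, 0.15, 0.65], [-0.9, 0.15, 0.71], [-1.0, 0.15, 0.77], [-1.0, 0.15, 0.77]], rotation=[[0, 0, 0], [0, 0, 0], [0, 0, 0], [0, 0, 0], [0, 0, 0], [0, 0, 0], [0, 0, 0], [0, 0, 0], [0, 0, 0], [0, 0, 0]])

```text
clock: 2.48
tcp_pos: [0.5445, 0.0907, 0.3592]
orientation: [-1.383, 0.884, -0.878]
contact_force: [-0.3, -0.2, 0.4]
grip_width: 0.0853
```

```bash
python3 -c "
from h import *
rel((.562,.23,.32))"
```

```text
clk 2.48 tcp [0.5445 0.0907 0.3592] F [-0.3 -0.2  0.4] w 0.0853 j [-0.03  0.34 -0.3   1.88  0.12  0.93 -1.52]
axes x [ 0.424 -0.906 -0.004] y [-0.002  0.004 -1.   ] z [ 0.906  0.424 -0.   ]
level rot units [ 0.     -0.     -0.0025]
(0.562, 0.23, 0.32) [-0.3953  0.1323  0.2495]
```

Call:
step_arm(xyz=[[-0.13, 0.04, 0.08], [-0.26, 0.08, 0.17], [-0.395, 0.132, 0.25], [-0.395, 0.132, 0.25], [-0.395, 0.132, 0.25]], rotation=[[0, 0, -0.0025], [0, 0, -0.0025], [0, 0, -0.0025], [0, 0, -0.0025], [0, 0, -0.0025]])

```text
clock: 3.1
tcp_pos: [0.5623, 0.2287, 0.3197]
orientation: [-1.386, 0.882, -0.882]
contact_force: [-0.5, -0.8, 0.4]
grip_width: 0.0853
```

```bash
python3 -c "
from h import *
rel((.562,.23,.221))
f=cam('scene');save(f,'s1.png',(330,140,500,340),3)
g=cam('top');save(g,'t1.png',(150,150,350,320),4)
o=r.get_obs()['tcp_pos']
for dz in (.155,.173): print([np.round(proj(c,o-[0,0,dz]),1) for c in (f,g)])
"
```

```text
clk 3.1 tcp [0.5623 0.2287 0.3197] F [-0.5 -0.8  0.4] w 0.0853 j [-0.25  0.48 -0.32  1.78  0.18  0.91 -1.78]
axes x [ 0.423 -0.906  0.001] y [-0.001 -0.001 -1.   ] z [ 0.906  0.423 -0.001]
level rot units [ 0.0008 -0.      0.0006]
(0.562, 0.23, 0.221) [-0.0048  0.3289  0.0012]
[array([416.7, 257.4]), array([210.3, 220.7])]
[array([415.6, 264.2]), array([212.3, 223. ])]
```

View pics/s1.png

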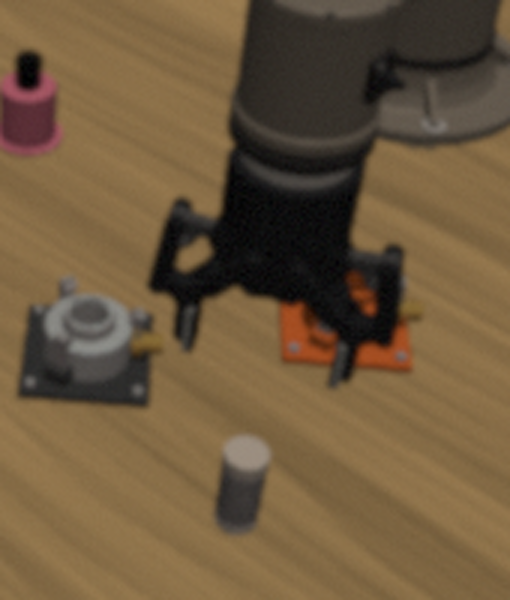

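View pics/t1.png

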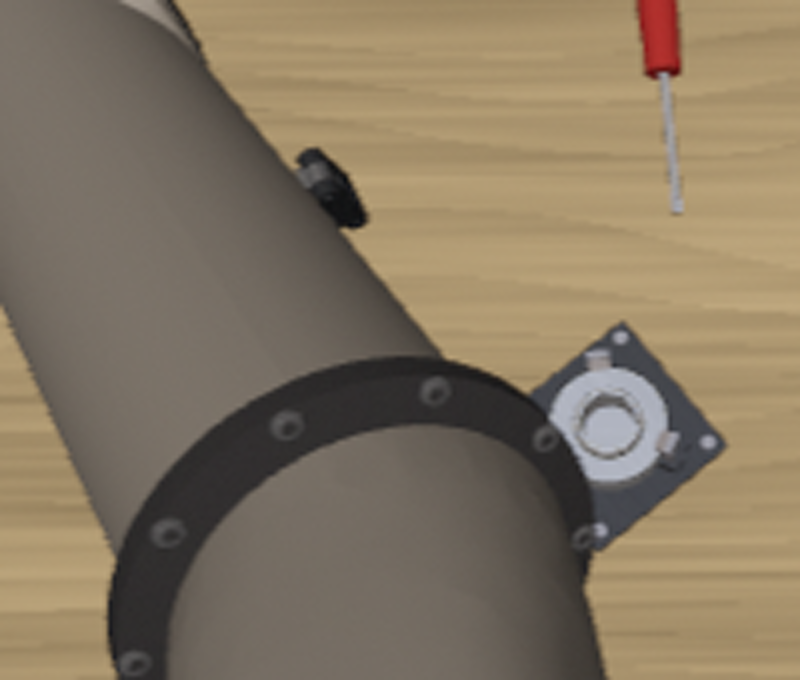

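Call:
step_arm(xyz=[[-0.005, 0.1, 0.001], [-0.005, 0.18, 0.001], [-0.005, 0.25, 0.001], [-0.005, 0.3, 0.001], [-0.005, 0.329, 0.001], [-0.005, 0.329, 0.001], [-0.005, 0.329, 0.001]], rotation=[[0, 0, 0], [0, 0, 0], [0, 0, 0], [0, 0, 0], [0, 0, 0], [0, 0, 0], [0, 0, 0]])

```text
clock: 4.08
tcp_pos: [0.5627, 0.2294, 0.2223]
orientation: [-1.384, 0.882, -0.885]
contact_force: [-0.8, -0.2, -0.6]
grip_width: 0.0856
```

```bash
python3 -c "
from h import *
rel((.562,.23,.221))
f=cam('scene');save(f,'s2.png',(370,200,460,330),6)
o=r.get_obs()['tcp_pos']
"
```

```text
clk 4.08 tcp [0.5627 0.2294 0.2223] F [-0.8 -0.2 -0.6] w 0.0856 j [-0.28  0.6  -0.29  1.84  0.24  0.73 -1.83]
axes x [ 0.421 -0.907  0.001] y [ 0.001 -0.001 -1.   ] z [0.907 0.421 0.001]
level rot units [-0.0006 -0.      0.0007]
(0.562, 0.23, 0.221) [-0.0027  0.0042 -0.0012]
```

View pics/s2.png

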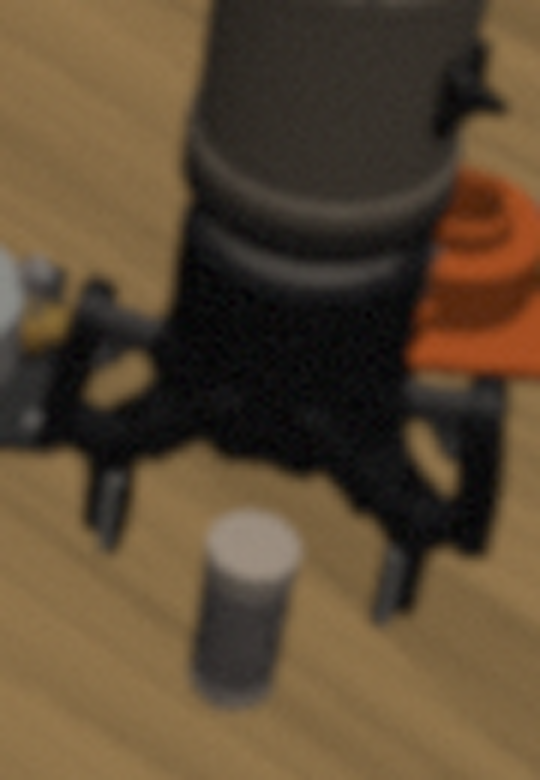

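Call:
step_arm(xyz=[[0, 0, 0], [0, 0, 0], [0, 0, 0], [0, 0, 0], [0, 0, 0], [0, 0, 0], [0, 0, 0], [0, 0, 0]], rotation=[[0, 0, 0], [0, 0, 0], [0, 0, 0], [0, 0, 0], [0, 0, 0], [0, 0, 0], [0, 0, 0], [0, 0, 0]], grip=1, force=40)

```text
clock: 5.12
tcp_pos: [0.5628, 0.2295, 0.2226]
orientation: [-1.383, 0.882, -0.885]
contact_force: [-1.2, -0.2, 4.3]
grip_width: 0.0289
```

```bash
python3 -c "
from h import *
rel((.562,.23,.30))
f=cam('scene');save(f,'s3.png',(370,200,460,330),6)
"
```

```text
clk 5.12 tcp [0.5628 0.2295 0.2226] F [-1.2 -0.2  4.3] w 0.0289 j [-0.28  0.6  -0.29  1.84  0.24  0.73 -1.83]
axes x [ 0.421 -0.907  0.001] y [ 0.002 -0.    -1.   ] z [0.907 0.421 0.002]
level rot units [-0.001  -0.      0.0008]
(0.562, 0.23, 0.3) [-0.0022 -0.258  -0.0013]
```

View pics/s3.png

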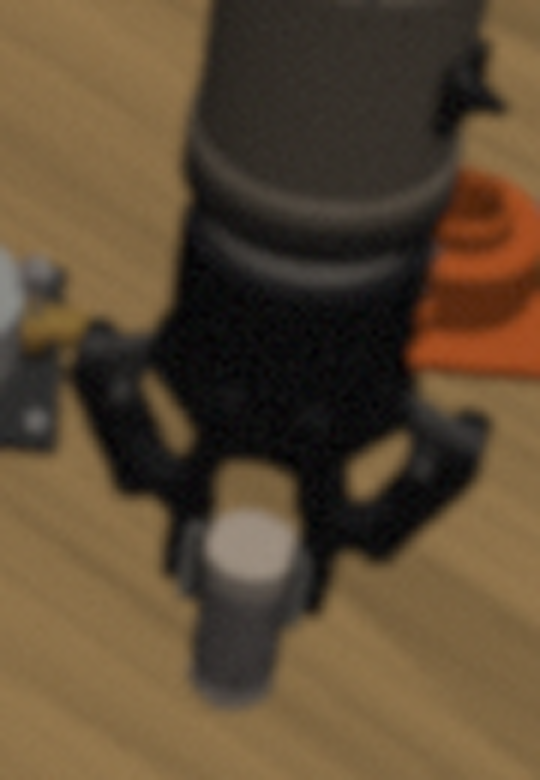

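Call:
step_arm(xyz=[[0, -0.03, 0], [0, -0.1, 0], [0, -0.18, 0], [0, -0.26, 0], [0, -0.26, 0]], rotation=[[0, 0, 0], [0, 0, 0], [0, 0, 0], [0, 0, 0], [0, 0, 0]])

```text
clock: 5.8
tcp_pos: [0.5632, 0.2299, 0.3025]
orientation: [-1.38, 0.88, -0.886]
contact_force: [0.5, 1.1, -1.3]
grip_width: 0.0289
```

```bash
python3 -c "
from h import *
rel((.515,.0475,.30))
f=cam('scene');save(f,'s4.png',(370,170,460,300),6)
"
```

```text
clk 5.8 tcp [0.5632 0.2299 0.3025] F [ 0.5  1.1 -1.3] w 0.0289 j [-0.25  0.5  -0.32  1.8   0.2   0.87 -1.79]
axes x [ 0.421 -0.907  0.001] y [ 0.005  0.001 -1.   ] z [0.907 0.421 0.005]
level rot units [-0.0033 -0.      0.0007]
(0.515, 0.0475, 0.3) [ 0.4839  0.0068 -0.4017]
```

View pics/s4.png

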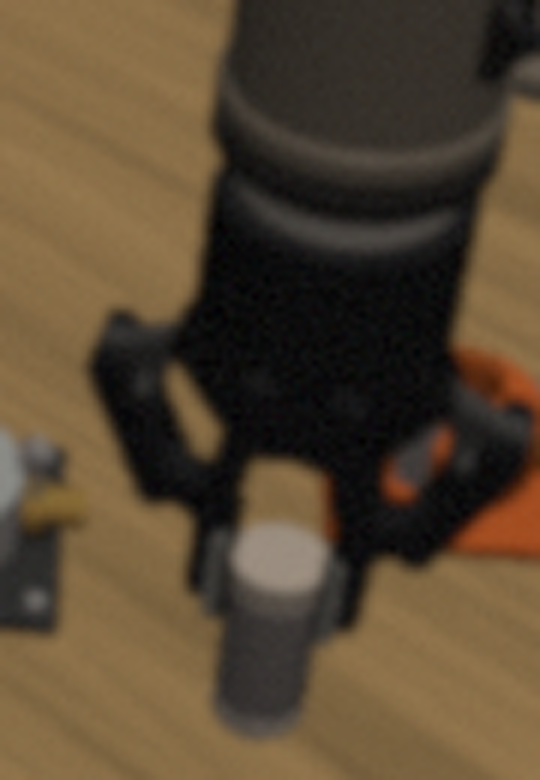

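Call:
step_arm(xyz=[[0.1, 0, -0.08], [0.2, 0, -0.17], [0.3, 0, -0.25], [0.4, 0, -0.33], [0.484, 0, -0.402], [0.484, 0, -0.402], [0.484, 0, -0.402]], rotation=[[-0.003, 0, 0], [-0.003, 0, 0], [-0.003, 0, 0], [-0.003, 0, 0], [-0.003, 0, 0], [-0.003, 0, 0], [-0.003, 0, 0]])

```text
clock: 6.72
tcp_pos: [0.5143, 0.0476, 0.3004]
orientation: [-1.387, 0.884, -0.883]
contact_force: [0.2, 0.7, 0.3]
grip_width: 0.029
```

```bash
python3 -c "
from h import *
rel((.515,.0475,.28))
f=cam('scene');save(f,'s5.png',(310,170,420,285),6);np.save('s5.npy',f,allow_pickle=True)
g=cam('top');save(g,'t5.png',(220,180,380,320),5)
"
```

```text
clk 6.72 tcp [0.5143 0.0476 0.3004] F [0.2 0.7 0.3] w 0.029 j [ 0.04  0.37 -0.3   2.01  0.15  0.79 -1.49]
axes x [ 0.421 -0.907  0.   ] y [-0.002 -0.001 -1.   ] z [ 0.907  0.421 -0.002]
level rot units [0.0016 0.     0.0003]
(0.515, 0.0475, 0.28) [0.0012 0.0679 0.0021]
```

View pics/s5.png

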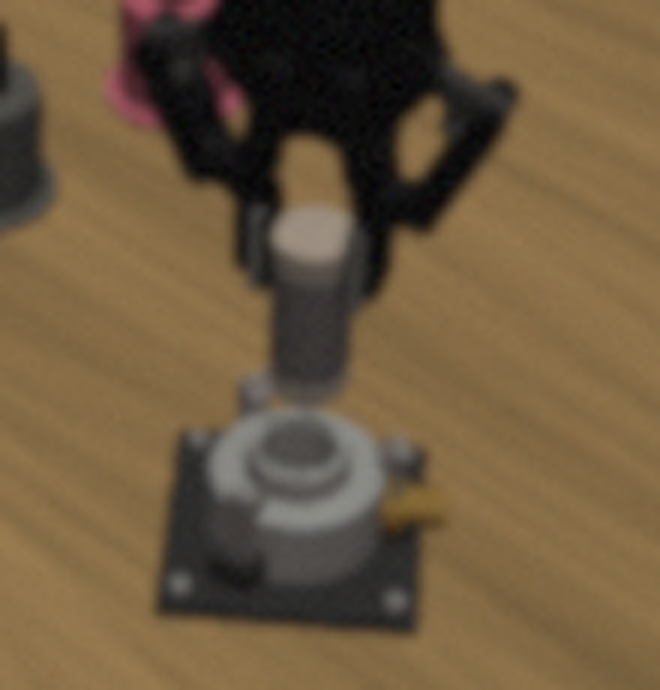

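View pics/t5.png

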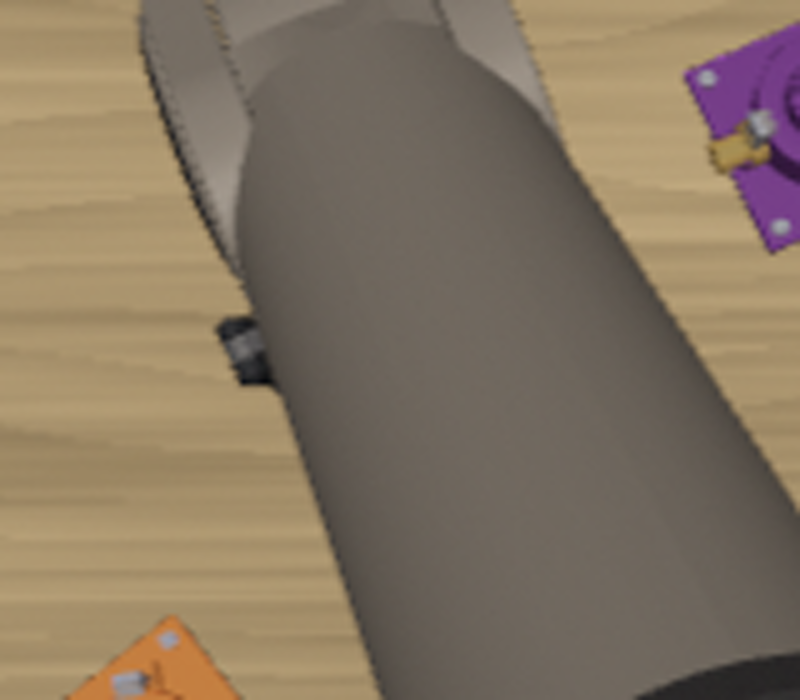

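```bash
python3 -c "
from h import *
f=np.load('s5.npy',allow_pickle=True).item()
C=lambda x,y:(x/6+310-.4,y/6+170-.4)
print('el',pix(f,*C(314,235),.152),'foot',pix(f,*C(307,383),.079),'neck',pix(f,*C(299,448),.05))
P=[.5143,.0476]
for z in (.152,.078): u,v=proj(f,P+[z]);print((u-309.6)*6,(v-169.6)*6)
for P in ([.5117,.0455,.05],[.515,.0475,.05],[.518,.0497,.05]): u,v=proj(f,P);print((u-309.6)*6,(v-169.6)*6)
"
```

```text
el [0.51545653 0.04785263 0.152     ] foot [0.51264106 0.04637715 0.079     ] neck [0.51712495 0.04814913 0.05      ]
315.6695079397857 233.24128698684444
306.2978560473365 388.6419043090716
303.5207384907653 437.7707183121849
301.531983506875 444.47887794115326
300.4610813615824 451.09503591909714
```

```bash
python3 -c "
from h import *
rel((.516,.048,.285),(.516,.048,.262),(.516,.048,.234))"
```

```text
clk 6.83 tcp [0.5145 0.0483 0.3006] F [ 0.2  0.4 -1.7] w 0.0286 j [ 0.04  0.37 -0.3   2.01  0.15  0.79 -1.49]
axes x [ 0.423 -0.906  0.   ] y [-0.002 -0.001 -1.   ] z [ 0.906  0.423 -0.002]
level rot units [ 0.0012 -0.      0.0003]
(0.516, 0.048, 0.285) [0.003  0.052  0.0041]
(0.516, 0.048, 0.262) [0.003  0.1286 0.0043]
(0.516, 0.048, 0.234) [0.0029 0.222  0.0044]
```

Call:
step_arm(xyz=[[0.003, 0.03, 0.004], [0.003, 0.055, 0.004], [0.003, 0.075, 0.004], [0.003, 0.09, 0.004], [0.003, 0.105, 0.004], [0.003, 0.12, 0.004], [0.003, 0.13, 0.004], [0.003, 0.13, 0.004]], rotation=[[0.001, 0, 0], [0.001, 0, 0], [0.001, 0, 0], [0.001, 0, 0], [0.001, 0, 0], [0.001, 0, 0], [0.001, 0, 0], [0.001, 0, 0]])

```text
clock: 7.82
tcp_pos: [0.5157, 0.0469, 0.2613]
orientation: [-1.387, 0.883, -0.883]
contact_force: [-0.1, -3.9, -2.6]
grip_width: 0.0289
```

```bash
python3 -c "
from h import *
f=cam('scene');save(f,'s6.png',(310,170,420,285),6)
rel((.516,.048,.234));print(r.get_obs()['moment'])"
```

```text
clk 7.88 tcp [0.5158 0.0469 0.2613] F [ 0.1 -5.7 -1.1] w 0.0287 j [ 0.02  0.43 -0.29  2.03  0.19  0.7  -1.52]
axes x [ 0.422 -0.907  0.001] y [-0.001 -0.002 -1.   ] z [ 0.907  0.422 -0.002]
level rot units [ 0.001  -0.      0.0009]
(0.516, 0.048, 0.234) [-0.003   0.0909  0.0023]
[-1.22714702 -0.03527389 -0.00555035]
```

View pics/s6.png

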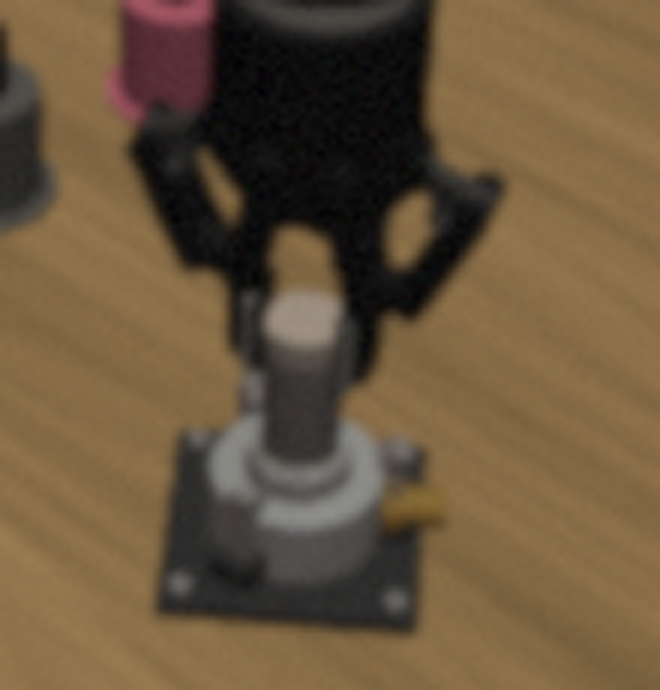

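Call:
step_arm(xyz=[[0.003, 0.01, -0.001], [0.003, 0.025, -0.001], [0.003, 0.04, -0.001], [0.003, 0.055, -0.001], [0.003, 0.065, -0.001], [0.003, 0.075, -0.001], [0.003, 0.083, -0.001], [0.003, 0.09, -0.001], [0.003, 0.094, -0.001], [0.003, 0.098, -0.001]], rotation=[[0, 0, 0], [0, 0, 0], [0, 0, 0], [0, 0, 0], [0, 0, 0], [0, 0, 0], [0, 0, 0], [0, 0, 0], [0, 0, 0], [0, 0, 0]])

```text
clock: 9.12
tcp_pos: [0.516, 0.0462, 0.2343]
orientation: [-1.387, 0.882, -0.884]
contact_force: [-14.6, -1.7, 39.3]
grip_width: 0.0286
```

```bash
python3 -c "
from h import *
f=cam('scene');save(f,'s7.png',(310,170,420,285),6)
rel((.516,.046,.234));print(r.get_obs()['moment'])"
```

```text
clk 9.18 tcp [0.516  0.0463 0.2344] F [-11.4  -1.3  29.6] w 0.0282 j [ 0.01  0.47 -0.27  2.05  0.21  0.65 -1.54]
axes x [ 0.422 -0.907  0.002] y [-0.    -0.003 -1.   ] z [ 0.907  0.422 -0.002]
level rot units [0.001  0.     0.0015]
(0.516, 0.046, 0.234) [ 0.0008  0.0013 -0.0003]
[-0.37835693  2.50431001 -0.03315437]
```

View pics/s7.png

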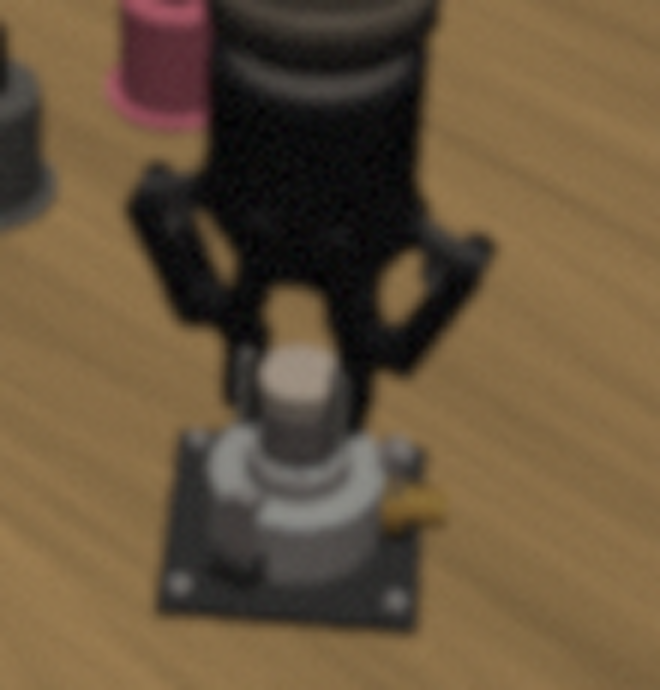

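Call:
step_arm(xyz=[[-0.002, 0.0, -0.004], [-0.002, 0.0, -0.004], [-0.002, 0.0, -0.004]], rotation=[[0, 0, 0], [0, 0, 0], [0, 0, 0]])

```text
clock: 9.55
tcp_pos: [0.5151, 0.0464, 0.2346]
orientation: [-1.386, 0.882, -0.885]
contact_force: [-1.6, -0.7, 4.7]
grip_width: 0.0284
```

```bash
python3 -c "
from h import *
rel((.516,.046,.234));print(r.get_obs()['moment'])"
```

```text
clk 9.55 tcp [0.5151 0.0464 0.2346] F [-1.6 -0.7  4.7] w 0.0284 j [ 0.01  0.47 -0.27  2.05  0.21  0.65 -1.54]
axes x [ 0.422 -0.907  0.003] y [ 0.001 -0.002 -1.   ] z [ 0.907  0.422 -0.   ]
level rot units [0.0003 0.     0.0016]
(0.516, 0.046, 0.234) [0.0025 0.0019 0.0022]
[-0.16278804  0.165267    0.04201686]
```

Call:
step_arm(xyz=[[0, 0, 0], [0, 0, 0], [0, 0, 0], [0, 0, 0], [0, 0, 0], [0, 0, 0], [0, -0.03, 0], [0, -0.1, 0], [0, -0.2, 0], [0, -0.3, 0], [0, -0.4, 0], [0, -0.4, 0]], rotation=[[0, 0, 0], [0, 0, 0], [0, 0, 0], [0, 0, 0], [0, 0, 0], [0, 0, 0], [0, 0, 0], [0, 0, 0], [0, 0, 0], [0, 0, 0], [0, 0, 0], [0, 0, 0]], grip=0)

```text
clock: 11.05
tcp_pos: [0.5158, 0.047, 0.3575]
orientation: [-1.382, 0.878, -0.888]
contact_force: [0.5, -0.3, -1.0]
grip_width: 0.085
```

```bash
python3 -c "
from h import *
f=cam('scene');save(f,'s8.png',(260,150,420,285),5)
rel((.48,-.08,.34),(.45,-.20,.30),(.45,-.20,.233));print(r.get_obs()['moment'])"
```

```text
clk 11.1 tcp [0.5152 0.0467 0.3559] F [0.3 0.3 0.2] w 0.0856 j [ 0.06  0.29 -0.32  1.96  0.12  0.9  -1.46]
axes x [ 0.421 -0.907  0.003] y [ 0.003 -0.002 -1.   ] z [0.907 0.422 0.002]
level rot units [-0.0013  0.      0.0022]
(0.48, -0.08, 0.34) [ 0.3334  0.0536 -0.2846]
(0.45, -0.2, 0.3) [ 0.6535  0.1875 -0.5442]
(0.45, -0.2, 0.233) [ 0.6527  0.4108 -0.5446]
[-0.00823452  0.07128618 -0.03533202]
```

View pics/s8.png

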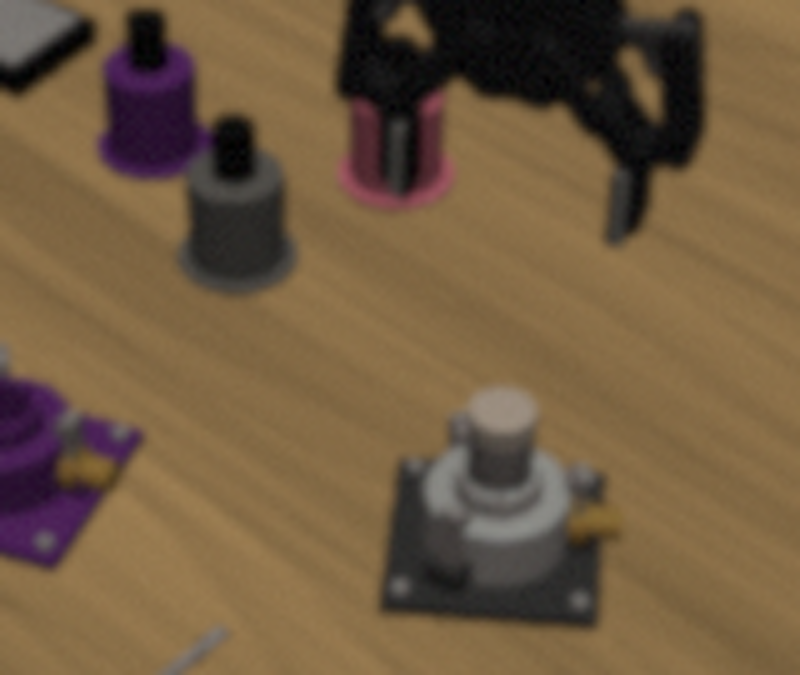

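Call:
step_arm(xyz=[[0.11, 0.02, -0.1], [0.22, 0.04, -0.19], [0.33, 0.07, -0.28], [0.44, 0.11, -0.37], [0.55, 0.15, -0.46], [0.653, 0.187, -0.544], [0.653, 0.187, -0.544], [0.653, 0.187, -0.544]], rotation=[[-0.001, 0, 0.002], [-0.001, 0, 0.002], [-0.001, 0, 0.002], [-0.001, 0, 0.002], [-0.001, 0, 0.002], [-0.001, 0, 0.002], [-0.001, 0, 0.002], [-0.001, 0, 0.002]])

```text
clock: 12.1
tcp_pos: [0.4499, -0.1992, 0.2996]
orientation: [-1.384, 0.883, -0.882]
contact_force: [-0.7, 0.4, 0.6]
grip_width: 0.0854
```

```bash
python3 -c "
from h import *
f=cam('scene');save(f,'s9.png',(240,100,360,215),6)
g=cam('top');save(g,'t9.png',(220,180,460,320),3.3);np.save('t9.npy',g,allow_pickle=True)
rel((.45,-.20,.30),(.45,-.20,.233))
o=r.get_obs()['tcp_pos'];print((np.array(proj(f,o-[0,0,.160]))-[239.6,99.6])*6,(np.array(proj(f,[.45,-.2,.087]))-[239.6,99.6])*6)"
```

```text
clk 12.2 tcp [ 0.4504 -0.1986  0.3001] F [-0.5  0.9 -0.7] w 0.0857 j [ 0.45  0.33 -0.2   2.07  0.09  0.75 -0.93]
axes x [ 0.423 -0.906 -0.   ] y [ 0.001  0.    -1.   ] z [0.906 0.423 0.001]
level rot units [-0.0005  0.     -0.0001]
(0.45, -0.2, 0.3) [ 0.0037  0.0003 -0.0032]
(0.45, -0.2, 0.233) [ 0.0038  0.2236 -0.0033]
[397.52468741 343.04930473] [399.96680645 447.83046804]
```

View pics/s9.png

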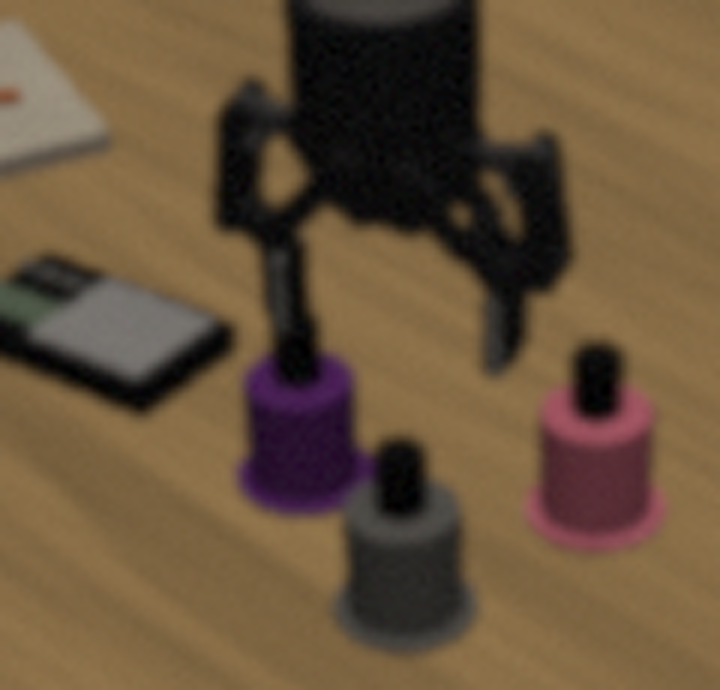

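View pics/t9.png

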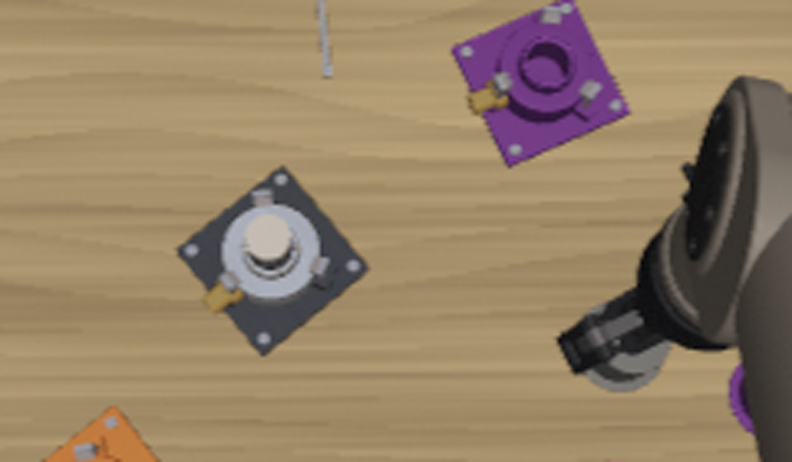

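Call:
step_arm(xyz=[[0.004, 0.06, -0.003], [0.004, 0.12, -0.003], [0.004, 0.18, -0.003], [0.004, 0.224, -0.003], [0.004, 0.224, -0.003], [0.004, 0.224, -0.003]], rotation=[[0, 0, 0], [0, 0, 0], [0, 0, 0], [0, 0, 0], [0, 0, 0], [0, 0, 0]])

```text
clock: 12.95
tcp_pos: [0.4505, -0.1998, 0.2334]
orientation: [-1.384, 0.88, -0.882]
contact_force: [-0.1, -0.2, 0.1]
grip_width: 0.0857
```

```bash
python3 -c "
from h import *
f=cam('scene');save(f,'s10.png',(240,100,360,215),6)
rel((.45,-.20,.233))"
```

```text
clk 13.0 tcp [ 0.4505 -0.2     0.2335] F [-0.6  0.4  0.5] w 0.0855 j [ 0.44  0.44 -0.18  2.11  0.13  0.6  -0.96]
axes x [ 0.424 -0.906  0.001] y [ 0.002  0.    -1.   ] z [0.906 0.424 0.002]
level rot units [-0.0011  0.      0.0004]
(0.45, -0.2, 0.233) [-0.0007  0.0018 -0.0016]
```

View pics/s10.png

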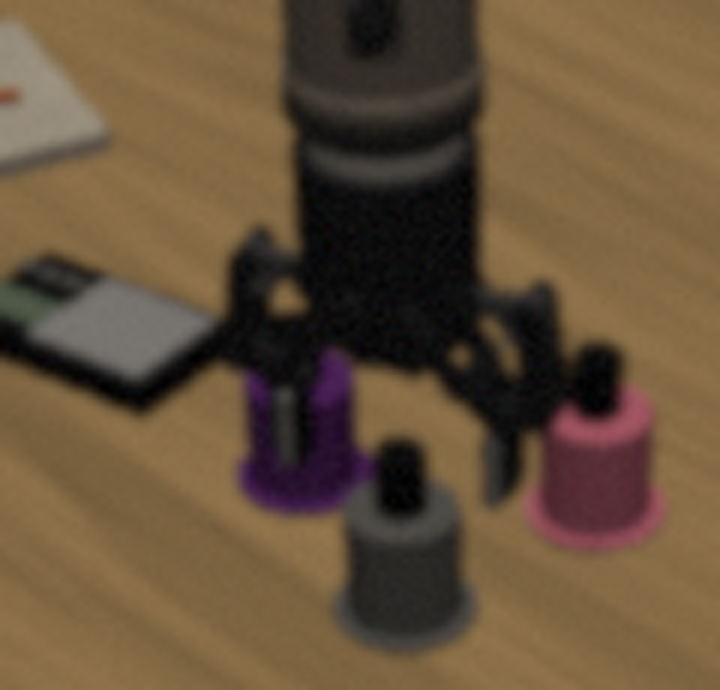

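Call:
step_arm(xyz=[[0, 0, 0], [0, 0, 0], [0, 0, 0], [0, 0, 0], [0, 0, 0], [0, 0, 0], [0, 0, 0], [0, 0, 0]], rotation=[[0, 0, 0], [0, 0, 0], [0, 0, 0], [0, 0, 0], [0, 0, 0], [0, 0, 0], [0, 0, 0], [0, 0, 0]], grip=1, force=80)

```text
clock: 14.0
tcp_pos: [0.4506, -0.1999, 0.2339]
orientation: [-1.384, 0.88, -0.882]
contact_force: [-1.6, 1.8, 5.2]
grip_width: 0.0221
```

```bash
python3 -c "
from h import *
f=cam('scene');save(f,'s11.png',(240,100,360,215),6)
rel((.45,-.20,.233))"
```

```text
clk 14.05 tcp [ 0.4506 -0.1999  0.2339] F [-1.8  0.7  6. ] w 0.0217 j [ 0.44  0.43 -0.18  2.11  0.13  0.6  -0.96]
axes x [ 0.424 -0.906  0.001] y [ 0.002  0.    -1.   ] z [0.906 0.424 0.002]
level rot units [-0.0011  0.      0.0005]
(0.45, -0.2, 0.233) [-0.0005  0.003  -0.0018]
```

View pics/s11.png

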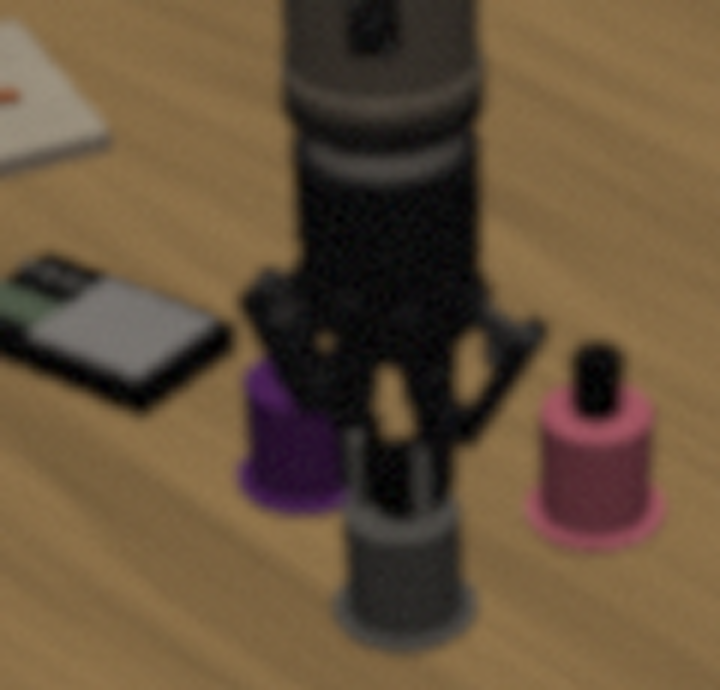

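Call:
step_arm(xyz=[[0, -0.03, 0], [0, -0.1, 0], [0, -0.2, 0], [0, -0.3, 0], [0, -0.37, 0], [0, -0.37, 0]], rotation=[[-0.001, 0, 0], [-0.001, 0, 0], [-0.001, 0, 0], [-0.001, 0, 0], [-0.001, 0, 0], [-0.001, 0, 0]])

```text
clock: 14.8
tcp_pos: [0.4508, -0.2001, 0.3465]
orientation: [-1.384, 0.878, -0.885]
contact_force: [1.1, -0.9, -0.4]
grip_width: 0.0217
```

```bash
python3 -c "
from h import *
rel((.515,.0465,.345))
f=cam('scene');save(f,'s12.png',(240,60,360,175),6)
"
```

```text
clk 14.8 tcp [ 0.4508 -0.2001  0.3465] F [ 1.1 -0.9 -0.4] w 0.0217 j [ 0.47  0.26 -0.2   2.03  0.07  0.85 -0.91]
axes x [ 0.423 -0.906  0.003] y [ 0.004 -0.002 -1.   ] z [0.906 0.423 0.003]
level rot units [-0.0017  0.      0.0022]
(0.515, 0.0465, 0.345) [-0.6541  0.0043  0.542 ]
```

View pics/s12.png

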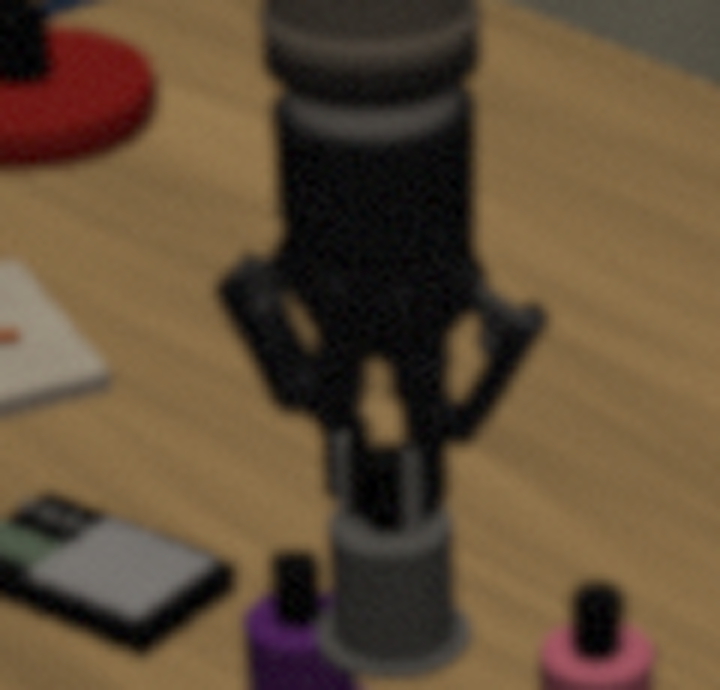

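Call:
step_arm(xyz=[[-0.1, 0, 0.08], [-0.2, 0, 0.17], [-0.3, 0, 0.25], [-0.4, 0, 0.33], [-0.5, 0, 0.41], [-0.59, 0, 0.49], [-0.654, 0, 0.542], [-0.654, 0, 0.542], [-0.654, 0, 0.542]], rotation=[[-0.002, 0, 0.002], [-0.002, 0, 0.002], [-0.002, 0, 0.002], [-0.002, 0, 0.002], [-0.002, 0, 0.002], [-0.002, 0, 0.002], [-0.002, 0, 0.002], [-0.002, 0, 0.002], [-0.002, 0, 0.002]])

```text
clock: 15.98
tcp_pos: [0.514, 0.0457, 0.3441]
orientation: [-1.388, 0.885, -0.879]
contact_force: [0.2, 0.0, -1.2]
grip_width: 0.0219
```

```bash
python3 -c "
from h import *
f=cam('scene');save(f,'s13.png',(300,150,420,270),6);np.save('s13.npy',f,allow_pickle=True)
rel((.515,.0465,.345),(.515,.0465,.30))
"
```

```text
clk 16.02 tcp [0.5141 0.0453 0.3443] F [-0.6  0.6 -1.3] w 0.0214 j [ 0.07  0.31 -0.33  1.97  0.13  0.88 -1.46]
axes x [ 0.422 -0.907 -0.001] y [-0.004 -0.001 -1.   ] z [ 0.907  0.422 -0.004]
level rot units [ 0.0026 -0.     -0.0008]
(0.515, 0.0465, 0.345) [-0.0023 -0.0024  0.0044]
(0.515, 0.0465, 0.3) [-0.0021  0.1476  0.005 ]
```

View pics/s13.png

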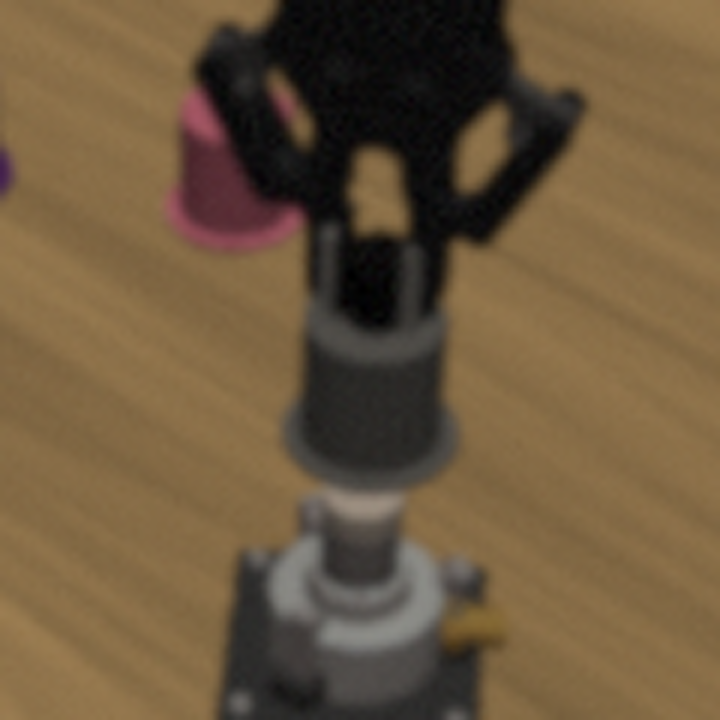

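```bash
cat >> h.py <<'E'
def overlay(f,name,crop,s,circles):
    im=cv2.cvtColor(f["pixels"],cv2.COLOR_RGB2BGR); a,b,c,d=crop
    im=cv2.resize(im[b:d,a:c],None,fx=s,fy=s,interpolation=cv2.INTER_CUBIC)
    for (x,y,z,rad,col) in circles:
        pts=[]
        for t in np.linspace(0,2*np.pi,60):
            u,v=proj(f,[x+rad*np.cos(t),y+rad*np.sin(t),z]); pts.append(((u-a+.5)*s-.5,(v-b+.5)*s-.5))
        cv2.polylines(im,[np.int32(np.round(pts))],True,col,1)
    cv2.imwrite("pics/"+name,im)
E
python3 -c "
from h import *
f=np.load('s13.npy',allow_pickle=True).item()
x,y=.5141,.0455; X,Y=.515,.0465
overlay(f,'o13.png',(300,150,420,270),6,[(x,y,.1104,.033,(0,255,0)),(x,y,.1104+.057,.026,(0,255,0)),(X,Y,.038,.034,(0,0,255)),(X,Y,.05,.0185,(0,0,255)),(X,Y,.086,.015,(255,255,0))])
g=np.load('t9.npy',allow_pickle=True).item()
overlay(g,'o9.png',(270,220,340,300),9,[(X,Y,.038,.034,(0,0,255)),(X,Y,.086,.015,(255,255,0))])
"
```

```text
(no output)
```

View pics/o13.png

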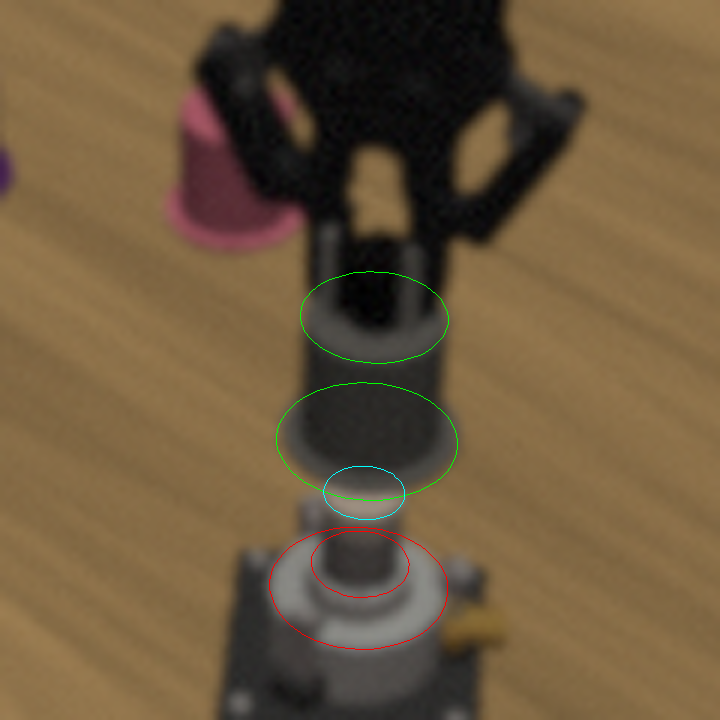

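View pics/o9.png

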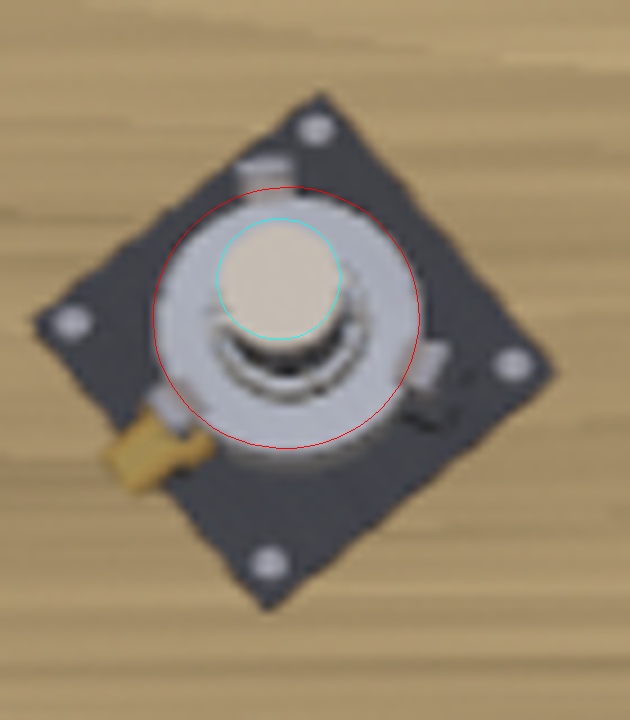

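Call:
step_arm(xyz=[[-0.002, 0.02, 0.008], [-0.002, 0.05, 0.008], [-0.002, 0.08, 0.008], [-0.002, 0.11, 0.008], [-0.002, 0.14, 0.008], [-0.002, 0.165, 0.008], [-0.002, 0.18, 0.008], [-0.002, 0.18, 0.008]], rotation=[[0.0026, 0, -0.001], [0.0026, 0, -0.001], [0.0026, 0, -0.001], [0.0026, 0, -0.001], [0.0026, 0, -0.001], [0.0026, 0, -0.001], [0.0026, 0, -0.001], [0.0026, 0, -0.001]])

```text
clock: 17.02
tcp_pos: [0.5157, 0.0469, 0.29]
orientation: [-1.385, 0.883, -0.882]
contact_force: [-0.2, -0.1, -0.5]
grip_width: 0.0217
```

```bash
python3 -c "
from h import *
f=cam('scene');np.save('s14.npy',f,allow_pickle=True)
rel((.516,.047,.29),(.516,.047,.282),(.516,.047,.27))
o=r.get_obs();x,y,z=o['tcp_pos'];z-=.2339
X,Y=.515,.0465
overlay(f,'o14.png',(310,170,410,270),7,[(x,y,z,.033,(0,255,0)),(x,y,z+.057,.026,(0,255,0)),(X,Y,.038,.034,(0,0,255))])
save(f,'s14.png',(310,170,410,270),7)
print(o['moment'])
"
```

```text
clk 17.07 tcp [0.5159 0.0469 0.2903] F [-0.3  0.1 -0.3] w 0.0218 j [ 0.05  0.39 -0.31  2.01  0.17  0.76 -1.5 ]
axes x [ 0.422 -0.906  0.   ] y [ 0. -0. -1.] z [0.906 0.422 0.   ]
level rot units [-0.      0.      0.0001]
(0.516, 0.047, 0.29) [0.     0.001  0.0005]
(0.516, 0.047, 0.282) [0.     0.0276 0.0005]
(0.516, 0.047, 0.27) [0.     0.0676 0.0005]
[ 0.0374946   0.01078319 -0.02433974]
```

View pics/o14.png

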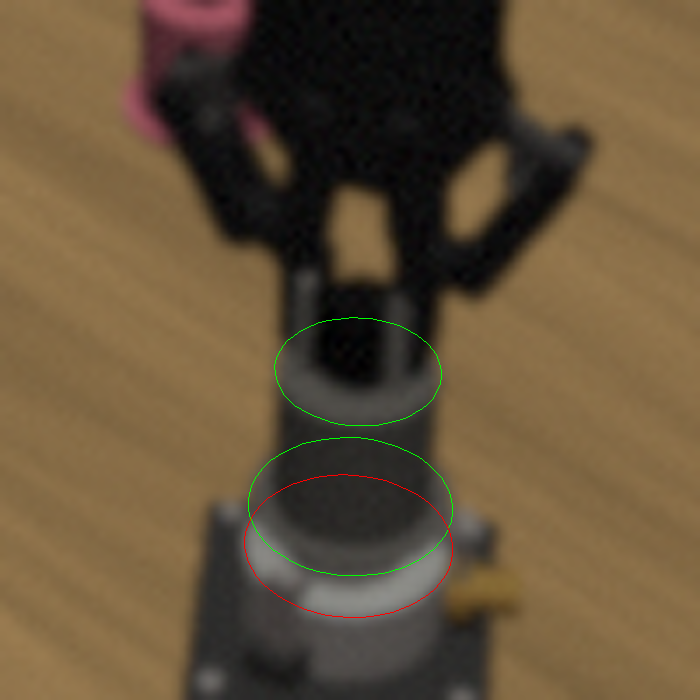

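View pics/s14.png

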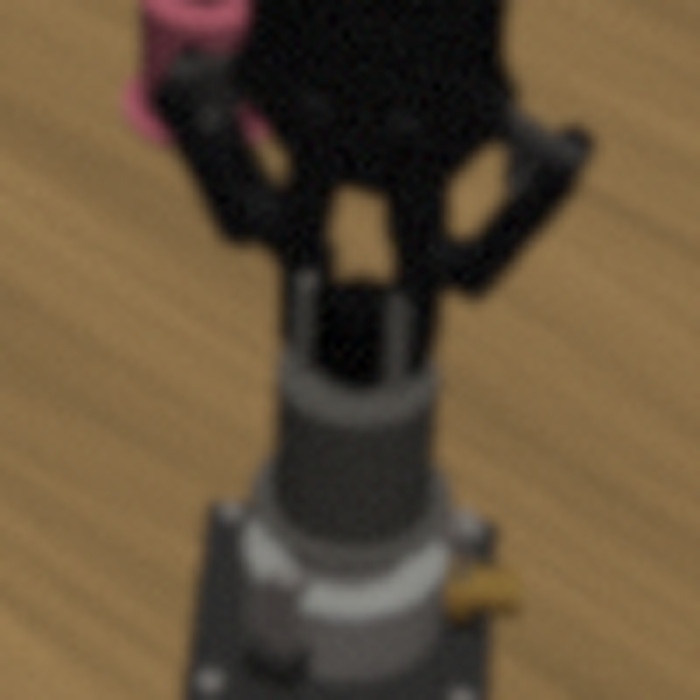

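Call:
step_arm(xyz=[[0, 0.01, 0.0], [0, 0.02, 0.0], [0, 0.028, 0.0], [0, 0.034, 0.0], [0, 0.04, 0.0], [0, 0.044, 0.0]], rotation=[[0, 0, 0], [0, 0, 0], [0, 0, 0], [0, 0, 0], [0, 0, 0], [0, 0, 0]])

```text
clock: 17.82
tcp_pos: [0.5168, 0.047, 0.2788]
orientation: [-1.383, 0.88, -0.885]
contact_force: [-1.5, -1.2, 14.9]
grip_width: 0.0215
```

```bash
python3 -c "
from h import *
rel((.516,.047,.28),(.516,.047,.272))
print(r.get_obs()['moment'])
"
```

```text
clk 17.82 tcp [0.5168 0.047  0.2788] F [-1.5 -1.2 14.9] w 0.0215 j [ 0.04  0.41 -0.31  2.02  0.18  0.74 -1.51]
axes x [ 0.422 -0.907  0.002] y [ 0.003 -0.    -1.   ] z [0.907 0.422 0.003]
level rot units [-0.0017 -0.      0.001 ]
(0.516, 0.047, 0.28) [-0.0011 -0.0039 -0.0026]
(0.516, 0.047, 0.272) [-0.0012  0.0228 -0.0026]
[-0.35210974  0.76954306 -0.03574362]
```

Call:
step_arm(xyz=[[-0.001, 0.008, -0.003], [-0.001, 0.014, -0.003], [-0.001, 0.02, -0.003], [-0.001, 0.026, -0.003], [-0.001, 0.031, -0.003], [-0.001, 0.031, -0.003]], rotation=[[-0.0017, 0, 0.001], [-0.0017, 0, 0.001], [-0.0017, 0, 0.001], [-0.0017, 0, 0.001], [-0.0017, 0, 0.001], [-0.0017, 0, 0.001]])

```text
clock: 18.58
tcp_pos: [0.5161, 0.0472, 0.2719]
orientation: [-1.385, 0.882, -0.883]
contact_force: [-9.1, -1.7, 26.6]
grip_width: 0.0217
```

```bash
python3 -c "
from h import *
f=cam('scene')
rel((.516,.047,.272))
save(f,'s15.png',(310,170,410,270),7)
print(r.get_obs()['moment'])
"
```

```text
clk 18.62 tcp [0.516  0.0472 0.2719] F [-9.  -2.2 26.3] w 0.0217 j [ 0.04  0.42 -0.3   2.03  0.18  0.73 -1.52]
axes x [ 0.422 -0.907  0.001] y [ 0.    -0.001 -1.   ] z [0.907 0.422 0.   ]
level rot units [-0.0001  0.      0.0006]
(0.516, 0.047, 0.272) [ 0.0005 -0.0004 -0.0004]
[-0.46343893  2.01322401  0.02732942]
```

View pics/s15.png

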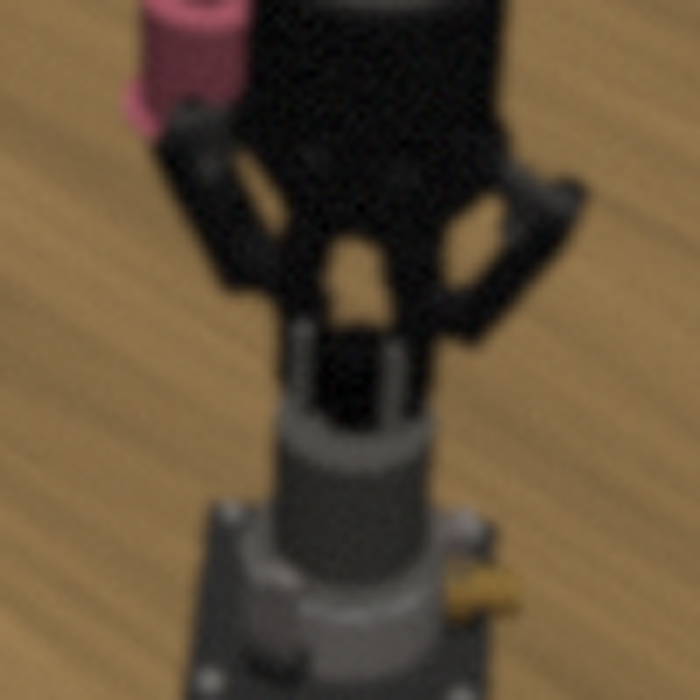

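Call:
step_arm(xyz=[[-0.001, 0.007, -0.003], [-0.001, 0.007, -0.003], [-0.001, 0.008, -0.003], [-0.001, 0.008, -0.003]], rotation=[[0, 0, 0], [0, 0, 0], [0, 0, 0], [0, 0, 0]])

```text
clock: 19.12
tcp_pos: [0.5156, 0.0473, 0.2719]
orientation: [-1.384, 0.881, -0.885]
contact_force: [-8.3, -2.0, 23.8]
grip_width: 0.0215
```

```bash
python3 -c "
from h import *
f=cam('scene'); g=cam('top'); save(g,'t16.png',(250,200,350,300),6)
rel((.516,.047,.272))
o=r.get_obs();x,y,z=o['tcp_pos'];z=.038
overlay(f,'o16.png',(310,170,410,270),7,[(x,y,z+.005,.033,(0,255,0)),(x,y,z+.057,.026,(0,255,0))])
print(r.get_obs()['moment'],o['qvel'].round(4))
"
```

```text
clk 19.23 tcp [0.5156 0.0473 0.2718] F [-8.  -2.8 24.4] w 0.0217 j [ 0.04  0.41 -0.3   2.03  0.19  0.72 -1.52]
axes x [ 0.422 -0.907  0.002] y [ 0.002 -0.001 -1.   ] z [0.907 0.422 0.001]
level rot units [-0.0008  0.      0.0013]
(0.516, 0.047, 0.272) [ 0.0016 -0.0006  0.0009]
[-0.51988749  1.74267882 -0.06494334] [ 0.0005  0.0003 -0.0001 -0.0001 -0.0005  0.0001 -0.0013]
```

View pics/o16.png

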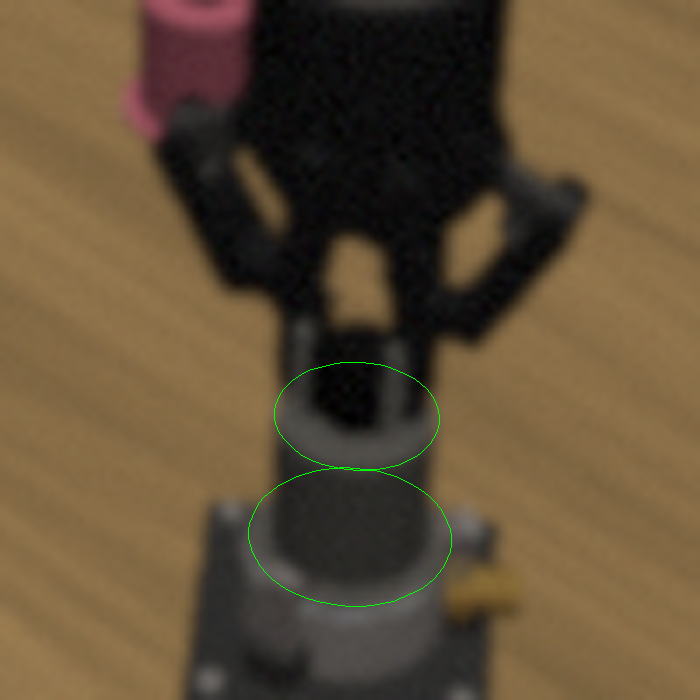

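View pics/t16.png

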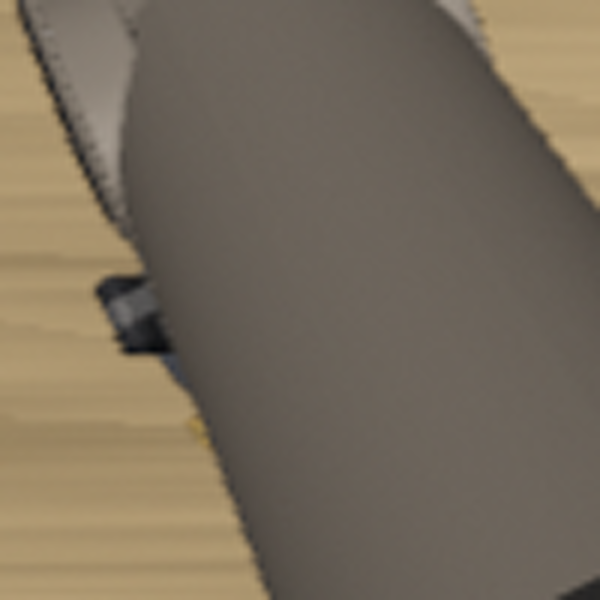

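Call:
step_arm(xyz=[[-0.0015, 0.01, -0.003], [-0.0015, 0.011, -0.003], [-0.0015, 0.011, -0.003], [-0.0015, 0.011, -0.003], [-0.0015, 0.011, -0.003], [-0.0015, 0.011, -0.003]], rotation=[[0, 0, 0], [0, 0, 0], [0, 0, 0], [0, 0, 0], [0, 0, 0], [0, 0, 0]])

```text
clock: 19.98
tcp_pos: [0.5152, 0.0475, 0.2718]
orientation: [-1.384, 0.879, -0.887]
contact_force: [-10.5, -3.0, 33.4]
grip_width: 0.0213
```

```bash
python3 -c "
from h import *
rel((.516,.047,.272))
o=r.get_obs()
print(r.get_obs()['moment'],o['qvel'].round(4))
f=cam('scene');save(f,'s17.png',(340,210,400,270),10)
"
```

```text
clk 19.98 tcp [0.5152 0.0475 0.2718] F [-10.5  -3.   33.4] w 0.0213 j [ 0.03  0.41 -0.3   2.03  0.19  0.72 -1.52]
axes x [ 0.421 -0.907  0.004] y [ 0.004 -0.002 -1.   ] z [0.907 0.421 0.003]
level rot units [-0.0018 -0.      0.0025]
(0.516, 0.047, 0.272) [ 0.0028 -0.0007  0.0017]
[-0.66795265  2.31446794  0.04306095] [ 0.0012 -0.0001  0.0003 -0.0004  0.      0.0005  0.    ]
```

View pics/s17.png

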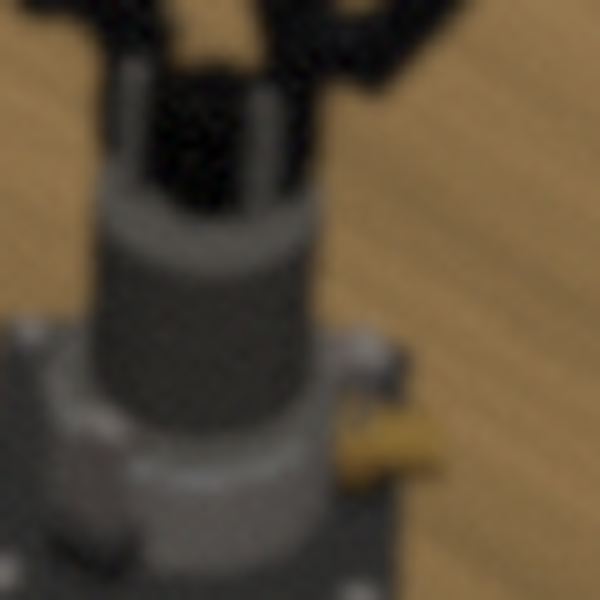

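```bash
python3 -c "
from h import *
print(r.hand_in()); o=r.get_obs(); print(o['clock'],o['tcp_pos'],o['contact_force'])"
```

```text
the job is handed in; nothing more can be done
None
the job is handed in; nothing more can be done
```

The steel filter element is home in the bore. The grey cover is seated over it, and I handed in with the gripper still on the knob, pressing down with about 33 N.

- **Element:** it met the bore floor at TCP z 0.2344 m, against 0.2346 m expected. It stood upright in the pictures after release.
- **Cover:** the resistance was about 15 N on the way down. It then stopped at TCP z 0.2718 m, against 0.2719 m expected for seated. Raising the push from 24 to 33 N did not lower it further, and the outlines drawn on the scene picture match a seated cover.
- **Not confirmed:** I could not see the clips snap back directly. I judged that from the height and the stiffness of the stop.
- **Side force:** about 10 N sideways remained (−10.5 N along x, −3 N along y). The cover's axis is probably about 1 mm off centre, within the 4 mm allowed.
- **Cameras:** the two cameras disagreed by up to 7 mm on the housing position. I corrected for this with the contact forces during insertion.
- **Bystanders:** the arm never went near the wax tree, the scale or the screwdriver. I did not re-measure their positions at the end.

The clock stood at about 20 s of the 72 s allowed. The hand-in reported no verdict.

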